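Set out the bench repair kit in its nests

TASK

Set out the kit for the next repair: put the solder reel, the can capacitor, the heatsink and the torch each into the nest made for its shape and size, standing or lying as it does now, flat on the nest's floor inside the rim, and let go. Leave the relay and the potentiometer, which stand among them, where they are.

Things in the scene. Friction and masses are not known exactly. Their poses are not given: they have to be found in the camera images.
- reel: Solder reel standing on its flange: an upright round spool, red flanges with silver wire between, diameter 60 mm, height 52 mm. Can be gripped across the flanges anywhere round it. Origin: centre of its underside; z up along its axis. It starts on the grey board on the robot's left, whose top is 26 mm above the desk (z = 0.026).
- capacitor: Dark blue can capacitor standing upright with its terminals on top: a cylinder of diameter 35 mm, 60 mm high with the terminals, 55 mm without. Origin: centre of its underside; z up along its axis. It starts on the grey board on the robot's left, whose top is 26 mm above the desk (z = 0.026).
- heatsink: Black finned heatsink block lying flat, fins up: 44 mm (its x) by 60 mm (its y), 29 mm high. Its body runs from -18 to +22 mm along x and from -30 to +30 mm along y. Origin: near the centre of its underside; z up. Grip it across its x, 40 mm wide. It starts on the grey board on the robot's left, whose top is 26 mm above the desk (z = 0.026).
- torch: Small black metal torch lying on its side: 98 mm long along its y, 29 mm across (x) and 29 mm high. Origin: below its middle, at its underside; z up. Grip it across its x, at the middle. It starts on the grey board on the robot's left, whose top is 26 mm above the desk (z = 0.026).
- reel_nest: The larger round nest: inner diameter 76 mm, outer 86 mm. It is fixed on the plywood board on the robot's right, whose top is 26 mm above the desk (z = 0.026), and has a dark rubber floor 3 mm above the board inside a plain grey rim 5 mm thick whose top is 8 mm above the board. Origin: centre of its underside, on the board; z up.
- capacitor_nest: The smaller round nest: inner diameter 51 mm, outer 61 mm. It is fixed on the plywood board on the robot's right, whose top is 26 mm above the desk (z = 0.026), and has a dark rubber floor 3 mm above the board inside a plain grey rim 5 mm thick whose top is 8 mm above the board. Origin: centre of its underside, on the board; z up.
- heatsink_nest: The short rectangular nest: inside 60 mm (its x) by 76 mm (its y), outside 70 by 86 mm. It is fixed on the plywood board on the robot's right, whose top is 26 mm above the desk (z = 0.026), and has a dark rubber floor 3 mm above the board inside a plain grey rim 5 mm thick whose top is 8 mm above the board. Origin: centre of its underside, on the board; z up.
- torch_nest: The long narrow rectangular nest: inside 45 mm (its x) by 114 mm (its y), outside 55 by 124 mm. It is fixed on the plywood board on the robot's right, whose top is 26 mm above the desk (z = 0.026), and has a dark rubber floor 3 mm above the board inside a plain grey rim 5 mm thick whose top is 8 mm above the board. Origin: centre of its underside, on the board; z up.
- relay: Bystander, to be left standing: small relay in a clear box on a black foot, 29 x 23 mm, 37 mm high, on the grey board among the things to be moved. Origin: centre of its underside; z up.
- potentiometer: Bystander, to be left where it is: small potentiometer with its shaft pointing up, 34 x 26 mm, 35 mm high, on the plywood board among the nests. Origin: at its underside, within 4 mm of its middle; z up.

How it is judged:
By the outcome, as a careful person would: the job done as asked, in the order asked, and still so for the second after the job is handed in, with the robot touching nothing.
It also fails if it takes over 99 s, if anything falls off the work surface, if the arm or the gripper's body presses on something with over 40 N, if the wrist force passes 120 N, or if a joint passes its speed limit or range.

ROBOT

A 6-joint arm with a two-finger parallel gripper is mounted at the origin on a cart in front of the work surface, level with it; the furniture and walls round the work are solid. World frame = base frame: x ahead of the robot, y to its left, z up, the work surface at z = 0. Lengths are in m, angles in rad, forces in N, time in s.
With the tool pointing down it reaches from about 0.425 to 0.95 m from the base axis. Payload 3.5 kg.
Tool frame: the origin (TCP) lies midway between the tips of the shut fingers; the grasp point (between the pads) lies 19 mm behind it; z points along the fingers, y is the line along which they close (so a half turn about z gives the same grasp; the last joint's range is limited). The gripper opens to 85 mm and grips with 20 to 120 N. Pads are 22 mm wide; open, the fingers measure 114 mm over their backs; the gripper's body (76 mm by 85 mm) begins 54 mm behind the grasp point. The pads swing forward as they close: fully open they stand 13 mm farther back than shut.
Start: joints at [-1.343, 0.286, 1.577, -0, 1.279, -0.15], TCP at [0.249, -0.627, 0.231] pointing down, gripper open.
Joint ranges: [-2.77, 2.77], [-0.9, 2.22], [0.21, 2.48], [-1.53, 4.67], [0.24, 2.81], [-2.84, 2.84]. Speed limits (rad/s): [2.79, 2.79, 3.14, 3.14, 3.14, 3.14].

INTERFACE

Orientations are given as a unit quaternion [x, y, z, w].
In Python, from plant import get_state, read_camera, ctrl gives the robot as it stands.
- The arm moves only by the shell command python3 -m crank 'ROWS' [FORCE]. ROWS is JSON, a list of rows, each a list of 3 entries, a list of its own where there are three numbers: the shift along the tool's x, y, z in mm, then the turn about the tool's z in degrees, then the closure in counts, from 0 (fully open) to 255 (shut). In form: [[[tx, ty, tz], yaw, claw], ...]. A call has 1 to 10 rows; each row is the pose to reach, as a shift and turn from the pose commanded when the call began, along the tool's axes at that moment; what a row does not reach only later rows make up. A row lasts 1/10 s, in which the tool goes at most 50 mm and 8.59 degrees, less where a joint would pass 70% of its speed; a pose out of reach is approached as far as the arm can. A call with a gripper value outside its range is refused whole. The fingers move at their own pace and stop on an object; FORCE is the grip in N (left out, the last holds). Time passes only in rows, so rows that repeat a pose let the fingers close. It gives the time, the measured TCP pose, the force, the opening and the grip force at its end, in the units of the state.
- get_state(): the state, without advancing time (a new reading comes with each control period).
- read_camera(name): name is "scene" or "top" or "wrist"; returns a dict with "frame" (400x640x3 uint8, blue, green, red), "range_z" (400x640 float32, m along the optical axis (not along the pixel's ray), 0 where there is no reading), "vfov" (degrees; the focal length in pixels is half the picture's height over the tangent of half this angle, whatever the lens; pixels are square), "cx", "cy" (the principal point, pixels), "origin" and "orientation" of the camera in the world. Camera axes: x right, y down, z forward; pixel columns grow to the right and rows downward; lengths in m; the calibration is good to about 2 mm. A picture is of the moment at which its call begins.
- ctrl.sign_off(): hands the job in; it is judged then, once.
The state is a dict: "time": time; "qpos": joint angles; "dq": joint speeds; "joint_efforts": joint torques, N m; "eef_pos": TCP position; "tcp_rot": TCP orientation; "contact_force": force on the tool from outside, world axes, zero at the start; "wrist_torque": the same for the moment, N m; "opening": opening from 0.0 (shut) to 1.0 (fully open); "finger_force": force on a finger pad.
Only numpy, scipy, OpenCV 4.12 (cv2) and the standard library are available. Lean on these libraries where they do the work, as an engineer would, in place of code of your own. Each camera call takes 0.05 s, during which the arm holds its last target. There are 200 camera calls.

## Working session

There is one attempt and no reset: what is moved stays moved. The work goes in short steps, Python scripts to look and compute and a shell command to move; the robot and the scene stay as the last step left them, time stands still between calls to the robot, and variables do not carry over. Pictures are saved under pics/ and viewed, at most 14 in all, crops included, and the job is handed in when it is done.

```bash
mkdir -p pics; ls; cat > h.py <<'E'
import numpy as np, cv2
from plant import get_state, read_camera, ctrl
from scipy.spatial.transform import Rotation as R
def cam(n):
    c=read_camera(n); c['f']=200/np.tan(np.radians(c['vfov'])/2); c['R']=R.from_quat(c['orientation']).as_matrix(); return c
def cloud(c):
    v,u=np.mgrid[0:400,0:640]; z=c['range_z']
    p=np.stack([(u-c['cx'])/c['f']*z,(v-c['cy'])/c['f']*z,z],-1)
    return p@c['R'].T+np.array(c['origin'])
E
python3 - <<'E'
from h import *
for n in ['top','scene']:
    c=cam(n); cv2.imwrite(f'pics/{n}0.png',c['frame']); np.savez(f'pics/{n}0.npz',p=cloud(c),z=c['range_z'],f=c['frame'])
    print(n,c['vfov'],c['cx'],c['cy'],c['origin'],c['orientation'])
print(get_state())
E
```

```text
pics
top 46.076412260471635 319.589636135395 200.48454296641796 [ 0.24260325 -0.07236523  1.50273455] [ 0.70816788 -0.69960713  0.06700002 -0.06752128]
scene 42.410035589498094 323.41901650716005 200.88433489128047 [-0.04935203  0.93561333  0.83001465] [-0.21784407  0.85316634 -0.45892571  0.11848353]
{'time': 0.1, 'qpos': array([-1.34299025e+00,  2.87106806e-01,  1.57804947e+00, -1.43696465e-05,
        1.27860407e+00, -1.50007270e-01]), 'dq': array([-0.0006924 , -0.00162775, -0.00142012,  0.00086995,  0.00061175,
        0.00134986]), 'joint_efforts': array([ 6.41889910e-04, -4.07296014e+01, -2.93700671e+01, -1.54176282e-04,
        3.38169237e-03, -1.50229120e-06]), 'eef_pos': array([ 0.24888202, -0.62679272,  0.23005546]), 'tcp_rot': array([ 9.82209166e-01,  1.87787060e-01, -4.90233008e-05, -1.08276190e-03]), 'contact_force': array([0.44194826, 0.28420707, 0.4345447 ]), 'wrist_torque': array([-0.04610859,  0.00275046,  0.00475353]), 'finger_force': 0.0, 'opening': 1.00183169667123}
```

View pics/top0.png

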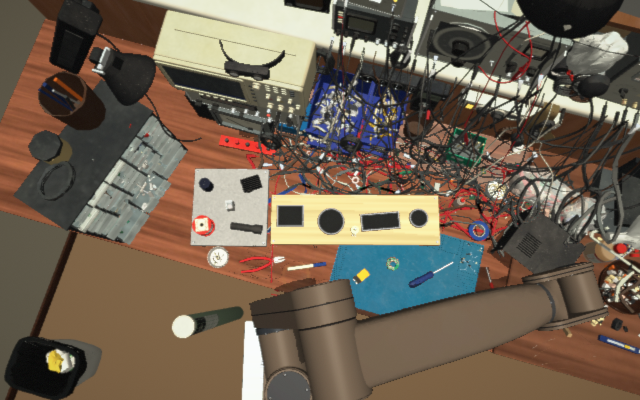

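View pics/scene0.png

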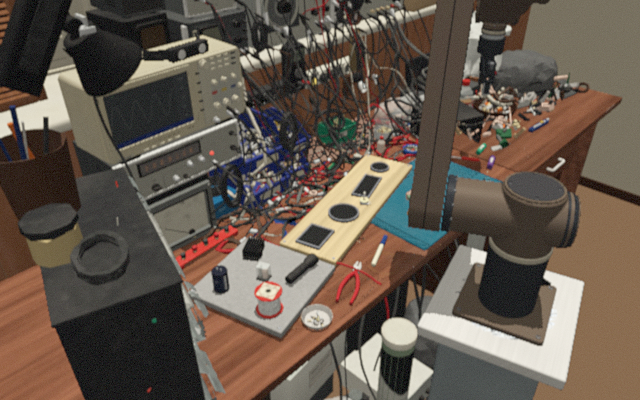

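The top view shows the grey board at pixels (191–268, 169–246), with the capacitor at (206,185), heatsink (251,183), relay (230,205), reel (203,226) and torch (246,228). On the plywood are the heatsink nest at (290,216), reel nest (331,221), torch nest (380,221), capacitor nest (418,218) and potentiometer (354,231).

```bash
python3 - <<'E'
from h import *
d=np.load('pics/top0.npz'); p=d['p']; f=d['f']
for n,u,v in [('board',215,205),('ply',300,238),('hs nest',290,216),('reel nest',331,221),('torch nest',380,221),('cap nest',418,218),('pot',354,231)]:
    print(n,p[v,u].round(4))
b=p[171:245,193:267]; m=(b[...,2]>0.04).astype(np.uint8)
n,l,s,c=cv2.connectedComponentsWithStats(m)
for i in range(1,n):
    if s[i,4]<15: continue
    q=b[l==i]; r=cv2.minAreaRect(q[:,:2].astype(np.float32)*1000)
    print(c[i]+[193,171],q.min(0).round(3),q.max(0).round(3),r)
# nests: dark floor
g=f.max(2)[195:245,271:440]; m=(g<70).astype(np.uint8); b=p[195:245,271:440]
n,l,s,c=cv2.connectedComponentsWithStats(m)
for i in range(1,n):
    if s[i,4]<40: continue
    q=b[l==i]; r=cv2.minAreaRect(q[:,:2].astype(np.float32)*1000)
    print('nest',c[i]+[271,195],q[:,2].mean().round(4),r)
E
```

```text
board [0.5094 0.265  0.0218]
ply [ 0.4063 -0.0093  0.0266]
hs nest [0.4749 0.0234 0.0333]
reel nest [ 0.4615 -0.1065  0.0263]
torch nest [ 0.4627 -0.2612  0.0315]
cap nest [ 0.4736 -0.3814  0.0323]
pot [ 0.4287 -0.1783  0.041 ]
[250.38396624 182.83966245] [0.551 0.117 0.04 ] [0.606 0.184 0.063] ((576.6648559570312, 150.2407989501953), (43.85575485229492, 59.96672439575195), 18.14109230041504)
[205.38129496 183.9352518 ] [ 0.243 -0.072  0.041] [0.584 0.306 1.503] ((405.665283203125, 120.46684265136719), (503.9735107421875, 33.23268127441406), 46.008888244628906)
[229.0617284  204.58024691] [0.49  0.202 0.041] [0.519 0.226 0.07 ] ((505.1115417480469, 213.935791015625), (29.46224594116211, 22.1733341217041), 7.075613975524902)
[201.71283784 224.5       ] [ 0.243 -0.072  0.042] [0.468 0.319 1.503] ((336.93634033203125, 130.23458862304688), (443.24078369140625, 57.613040924072266), 57.626853942871094)
[246.00431034 227.28448276] [ 0.243 -0.072  0.041] [0.452 0.209 1.503] ((366.2108154296875, 54.40924072265625), (348.5188903808594, 62.74509811401367), 55.93049621582031)
nest [289.97336562 215.47941889] 0.0294 ((477.7310485839844, 23.956878662109375), (57.269325256347656, 70.82998657226562), 0.46958640217781067)
nest [330.5525 220.8175] 0.0291 ((461.36602783203125, -104.93218994140625), (70.8596420288086, 66.62039947509766), 0.6473075747489929)
nest [418.5 217.5] 0.0289 ((475.70965576171875, -384.07867431640625), (42.681007385253906, 43.14699172973633), 0.8433220982551575)
nest [379.87471526 220.82460137] 0.0329 ((387.7292785644531, -171.77239990234375), (90.75787353515625, 339.9063720703125), 40.6402702331543)
```

```bash
cat >> h.py <<'E'
def tgt(pts):
    """pts: list of (x,y,z,psi) psi=world angle of tool x, deg. prints shift mm/turn from the current pose"""
    s=get_state(); M=R.from_quat(s['tcp_rot']); m=M.as_matrix(); psi0=np.degrees(np.arctan2(m[1,0],m[0,0]))
    print('t',s['time'],'at',s['eef_pos'].round(4),'psi',psi0.round(2),'q',s['qpos'].round(2),'open',round(s['opening'],3))
    for x,y,z,psi in pts:
        d=m.T@(np.array([x,y,z])-s['eef_pos'])*1000
        t=-(psi-psi0); t=(t+180)%360-180
        print([x,y,z,psi],'->',d.round(1).tolist(),round(t,1),'len',np.linalg.norm(d).round(), 'q6~',round(np.arctan2(y,x)+1.57-np.radians(psi),2))
E
python3 - <<'E'
from h import *
tgt([(0.42,-0.42,0.40,21.6),(0.56,-0.1,0.40,0),(0.47,0.21,0.40,0)])
E
```

```text
t 0.1 at [ 0.2489 -0.6268  0.2301] psi 21.65 q [-1.34  0.29  1.58 -0.    1.28 -0.15] open 1.002
[0.42, -0.42, 0.4, 21.6] -> [235.4, -129.4, -169.6] 0.0 len 318.0 q6~ 0.41
[0.56, -0.1, 0.4, 0] -> [483.6, -375.2, -169.0] 21.6 len 635.0 q6~ 1.39
[0.47, 0.21, 0.4, 0] -> [514.3, -696.6, -168.3] 21.6 len 882.0 q6~ 1.99
```

```bash
python3 -m crank '[[[235,-129,-170],0,0],[[235,-129,-170],0,0],[[235,-129,-170],0,0],[[235,-129,-170],0,0],[[235,-129,-170],0,0],[[235,-129,-170],0,0],[[484,-375,-170],21.6,0],[[484,-375,-170],21.6,0],[[484,-375,-170],21.6,0],[[484,-375,-170],21.6,0]]'; python3 - <<'E'
from h import *
tgt([(0.56,-0.1,0.40,0),(0.47,0.21,0.40,0)])
E
```

```text
time: 1.1
eef_pos: [0.4919, -0.251, 0.3966]
tcp_rot: [1.0, -0.001, -0.0, -0.0]
contact_force: [1.0, -0.5, 0.7]
opening: 1.003
finger_force: 0.0
t 1.1 at [ 0.4919 -0.251   0.3966] psi -0.06 q [-0.66 -0.06  1.66  0.    1.54  0.92] open 1.003
[0.56, -0.1, 0.4, 0] -> [68.0, -151.1, -3.4] -0.1 len 166.0 q6~ 1.39
[0.47, 0.21, 0.4, 0] -> [-22.4, -461.0, -3.2] -0.1 len 462.0 q6~ 1.99
```

```bash
python3 - <<'E'
from h import *
c=cam('wrist'); cv2.imwrite('pics/w1.png',c['frame']); np.savez('pics/w1.npz',p=cloud(c),z=c['range_z'],f=c['frame'])
s=get_state(); print(s['dq'].round(3),c['origin'],s['eef_pos'],c['vfov'])
E
python3 -m crank '[[[0,-460,-4],0,0],[[0,-460,-4],0,0],[[0,-460,-4],0,0],[[0,-460,-4],0,0],[[0,-460,-4],0,0],[[0,-460,-4],0,0],[[0,-460,-4],0,0],[[0,-460,-4],0,0],[[0,-460,-4],0,0],[[0,-460,-4],0,0]]'
python3 - <<'E'
from h import *
c=cam('wrist'); cv2.imwrite('pics/w2.png',c['frame']); np.savez('pics/w2.npz',p=cloud(c),z=c['range_z'],f=c['frame'])
s=get_state(); print(s['dq'].round(3),c['origin'],s['eef_pos'])
E
```

```text
[-0.084  0.015 -0.026 -0.062 -0.013 -0.17 ] [ 0.57225261 -0.25101888  0.53960611] [ 0.49447013 -0.24450294  0.39731163] 61.19162748571043
time: 2.15
eef_pos: [0.4902, 0.211, 0.4003]
tcp_rot: [1.0, 0.003, -0.001, -0.001]
contact_force: [0.3, -0.0, -0.5]
opening: 1.0
finger_force: 0.0
[-0.07  -0.02   0.019 -0.033  0.01  -0.047] [0.57072332 0.21152987 0.54329435] [0.49045891 0.21025314 0.40028825]
```

View pics/w1.png

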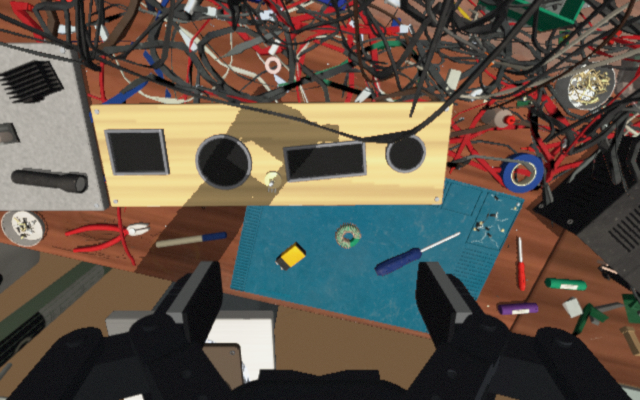

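View pics/w2.png

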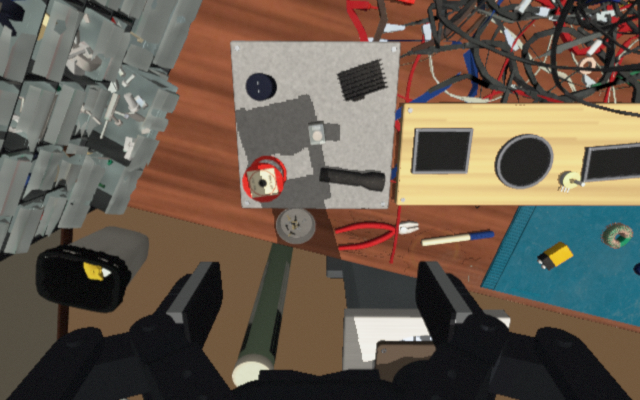

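w1 shows the four nests: heatsink (138,152), reel (224,161), torch (325,160), capacitor (405,153). The potentiometer is at (272,178), and a black cable runs past the capacitor nest's upper edge at (405,132). w2 shows the capacitor (262,87), heatsink (361,80), relay (317,132), reel (265,180) and torch (352,179).

```bash
python3 - <<'E'
from h import *
def circ(q):
    A=np.c_[2*q,np.ones(len(q))]; x=np.linalg.lstsq(A,(q**2).sum(1),rcond=None)[0]; return x[:2],np.sqrt(x[2]+x[:2]@x[:2])
d=np.load('pics/w2.npz'); p=d['p']; z=d['z']; f=d['f']
b=p[45:207,236:396]; ok=(z>0)[45:207,236:396]
print('board z',np.median(b[...,2][ok]))
m=(ok&(b[...,2]>0.035)&(b[...,2]<0.12)).astype(np.uint8)
n,l,s,c=cv2.connectedComponentsWithStats(m)
for i in range(1,n):
    if s[i,4]<60: continue
    q=b[l==i]; k=q[:,2]>q[:,2].max()-0.008
    print((c[i]+[236,45]).round(),s[i,4],'zmax',q[:,2].max().round(4),'minmax',q[:,:2].min(0).round(4),q[:,:2].max(0).round(4))
    print('   all',cv2.minAreaRect(q[:,:2].astype(np.float32)*1000),'\n   top',cv2.minAreaRect(q[k][:,:2].astype(np.float32)*1000))
for nm,(r0,r1,c0,c1) in {'w2':(105,205,402,560),'w1':(105,205,95,445)}.items():
    d=np.load(f'pics/{nm}.npz'); p=d['p'];z=d['z'];f=d['f']
    g=f.max(2)[r0:r1,c0:c1]; m=((g<60)&(z[r0:r1,c0:c1]>0)).astype(np.uint8); b=p[r0:r1,c0:c1]
    m=cv2.morphologyEx(m,cv2.MORPH_OPEN,np.ones((5,5)))
    n,l,s,c=cv2.connectedComponentsWithStats(m)
    for i in range(1,n):
        if s[i,4]<300: continue
        q=b[l==i]; q=q[(q[:,2]<.04)&(q[:,2]>.015)]
        print(nm,'nest',(c[i]+[c0,r0]).round(),q[:,2].mean().round(4),cv2.minAreaRect(q[:,:2].astype(np.float32)*1000),cv2.minEnclosingCircle(q[:,:2].astype(np.float32)*1000))
d=np.load('pics/w1.npz'); p=d['p']
b=p[100:150,230:450].reshape(-1,3); q=b[(b[:,2]>.05)&(b[:,2]<.5)]
print(len(q)); print(q[::max(1,len(q)//30)].round(3).tolist())
E
```

```text
board z 0.026909383140018228
[359.  67.] 71 zmax 0.0574 minmax [0.5845 0.1297] [0.6046 0.1854]
   all ((594.5360107421875, 157.4237518310547), (1.8204530477523804, 58.897884368896484), 18.635587692260742) 
   top ((594.5565185546875, 157.4310302734375), (1.7954790592193604, 58.89765167236328), 18.594255447387695)
[361.  71.] 65 zmax 0.058 minmax [0.5789 0.127 ] [0.5982 0.1834]
   all ((588.8602905273438, 155.2506866455078), (1.7535463571548462, 59.52618408203125), 18.589462280273438) 
   top ((588.9382934570312, 155.0187225341797), (1.7535463571548462, 59.036720275878906), 18.589462280273438)
[362.  76.] 69 zmax 0.0572 minmax [0.5738 0.1251] [0.5932 0.1813]
   all ((583.1295776367188, 153.2094268798828), (1.7760465145111084, 59.21453857421875), 18.554916381835938) 
   top ((583.1295776367188, 153.2094268798828), (1.7760465145111084, 59.21453857421875), 18.554916381835938)
[260.  87.] 685 zmax 0.0874 minmax [0.5518 0.2726] [0.5853 0.3078]
   all ((568.5397338867188, 290.1908264160156), (33.48122024536133, 35.189964294433594), 0.5841944813728333) 
   top ((568.0078735351562, 289.920227
[... 3247 characters left out ...]
137, 0.089], [0.558, -0.351, 0.264], [0.546, -0.152, 0.088], [0.554, -0.332, 0.236], [0.542, -0.165, 0.089], [0.541, -0.187, 0.09], [0.552, -0.348, 0.26], [0.538, -0.196, 0.091], [0.549, -0.344, 0.256], [0.535, -0.211, 0.102], [0.547, -0.344, 0.254], [0.533, -0.234, 0.12], [0.531, -0.239, 0.127], [0.529, -0.248, 0.13], [0.539, -0.337, 0.243], [0.537, -0.337, 0.244], [0.535, -0.333, 0.239], [0.523, -0.27, 0.16], [0.529, -0.319, 0.217], [0.528, -0.316, 0.215], [0.526, -0.308, 0.204], [0.521, -0.284, 0.176], [0.529, -0.33, 0.232], [0.526, -0.315, 0.216], [0.522, -0.302, 0.198], [0.519, -0.291, 0.183], [0.525, -0.326, 0.227], [0.524, -0.322, 0.225], [0.523, -0.322, 0.22], [0.518, -0.312, 0.205]]
```

```bash
python3 - <<'E'
import cv2
f=cv2.imread('pics/w2.png'); g=cv2.imread('pics/w1.png')
a=cv2.resize(f[35:215,225:405],None,fx=3.2,fy=3.2,interpolation=cv2.INTER_CUBIC); cv2.imwrite('pics/w2c.png',a)
cv2.imwrite('pics/w1c.png',cv2.resize(g[80:215,90:460],None,fx=2.1,fy=2.1,interpolation=cv2.INTER_CUBIC))
E
```

```text
(no output)
```

View pics/w2c.png

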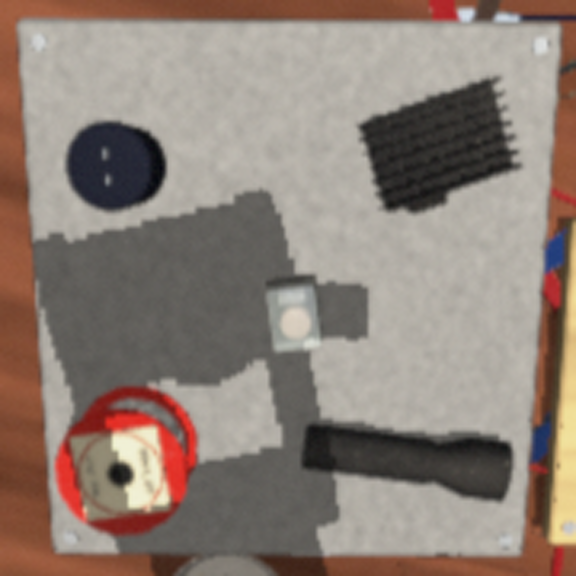

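View pics/w1c.png

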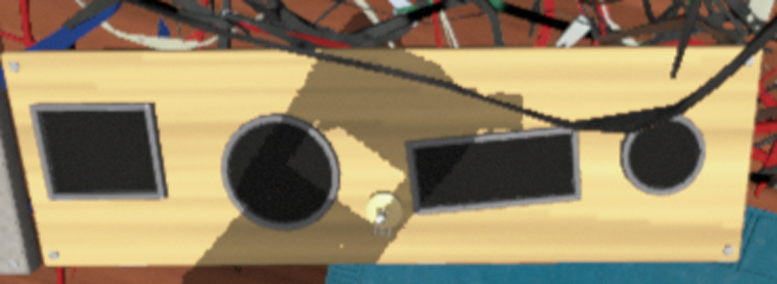

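The crops confirm the layout, and that the cable is an arch in front of the capacitor and torch nests. I'll map its height and nearest x, since the gripper has to pass it.

```bash
python3 - <<'E'
from h import *
d=np.load('pics/w1.npz'); p=d['p'].reshape(-1,3); z=d['z'].ravel()
t=np.load('pics/top0.npz'); s0=np.load('pics/scene0.npz')
for nm,P,Z in [('w1',p,z),('top',t['p'].reshape(-1,3),t['z'].ravel()),('scene',s0['p'].reshape(-1,3),s0['z'].ravel())]:
    q=P[(Z>0)&(P[:,2]>.055)&(P[:,2]<.5)&(P[:,0]<.6)&(P[:,0]>.35)]
    print(nm)
    for y in np.arange(-.5,.35,.04):
        k=q[(q[:,1]>=y)&(q[:,1]<y+.04)]
        if len(k): i=k[:,0].argmin(); print(round(y,2),len(k),'minx',k[i].round(3),'zrange of x<.57',[k[k[:,0]<.57][:,2].min().round(3),k[k[:,0]<.57][:,2].max().round(3)] if (k[:,0]<.57).any() else '')
E
```

```text
w1
-0.5 345 minx [ 0.541 -0.49   0.056] zrange of x<.57 [np.float64(0.055), np.float64(0.143)]
-0.38 1024 minx [ 0.538 -0.34   0.246] zrange of x<.57 [np.float64(0.244), np.float64(0.277)]
-0.34 9037 minx [ 0.479 -0.306  0.458] zrange of x<.57 [np.float64(0.194), np.float64(0.481)]
-0.3 9146 minx [ 0.48  -0.294  0.437] zrange of x<.57 [np.float64(0.148), np.float64(0.486)]
-0.26 4986 minx [ 0.5   -0.25   0.471] zrange of x<.57 [np.float64(0.108), np.float64(0.486)]
-0.22 13908 minx [ 0.432 -0.18   0.061] zrange of x<.57 [np.float64(0.056), np.float64(0.485)]
-0.18 849 minx [ 0.432 -0.179  0.062] zrange of x<.57 [np.float64(0.056), np.float64(0.481)]
-0.14 243 minx [ 0.548 -0.138  0.09 ] zrange of x<.57 [np.float64(0.088), np.float64(0.107)]
-0.1 663 minx [ 0.559 -0.1    0.105] zrange of x<.57 [np.float64(0.1), np.float64(0.125)]
-0.06 261 minx [ 0.577 -0.06   0.13 ] zrange of x<.57 
-0.02 107 minx [ 0.593 -0.012  0.17 ] zrange of x<.57 
0.02 4 minx [0.599 0.021 0.172] zrange of x<.57 
0.1 123 minx [0.425 0.113 0.055] zrange of x<.57 [np.float64(0.055), np.float64(0.057)]
0.14 185 min
[... 2443 characters left out ...]
float64(0.118)]
-0.06 95 minx [ 0.578 -0.057  0.139] zrange of x<.57 
-0.02 36 minx [ 0.589 -0.013  0.17 ] zrange of x<.57 
0.02 1 minx [0.599 0.023 0.171] zrange of x<.57 
0.1 32 minx [0.422 0.121 0.057] zrange of x<.57 [np.float64(0.055), np.float64(0.059)]
0.14 36 minx [0.553 0.165 0.056] zrange of x<.57 [np.float64(0.055), np.float64(0.057)]
0.18 66 minx [0.49  0.215 0.063] zrange of x<.57 [np.float64(0.056), np.float64(0.066)]
0.22 50 minx [0.488 0.222 0.064] zrange of x<.57 [np.float64(0.055), np.float64(0.066)]
0.26 470 minx [0.409 0.298 0.081] zrange of x<.57 [np.float64(0.055), np.float64(0.088)]
0.3 359 minx [0.412 0.305 0.077] zrange of x<.57 [np.float64(0.055), np.float64(0.084)]
```

```bash
python3 - <<'E'
from h import *
tgt([(0.438,0.2915,0.20,90),(0.438,0.2915,0.05,90)])
d=np.load('pics/w2.npz'); p=d['p']; z=d['z']
q=p[40:110,325:400].reshape(-1,3); c=np.array([.5763,.1513]); a=np.radians(18.6)
l=(q[:,:2]-c)@np.array([[np.cos(a),-np.sin(a)],[np.sin(a),np.cos(a)]])*1000
k=(q[:,2]>.030)&(q[:,2]<.07)&(abs(l[:,1])<33)&(l[:,0]<-14)&(l[:,0]>-30)
print(np.c_[l[k],q[k,2]*1000][::4].round(0).tolist())
E
```

```text
t 2.2 at [0.4905 0.2103 0.4003] psi 0.34 q [ 0.21 -0.11  1.7   0.    1.55  1.78] open 1.0
[0.438, 0.2915, 0.2, 90] -> [-51.7, -81.4, 200.4] -89.7 len 222.0 q6~ 0.59
[0.438, 0.2915, 0.05, 90] -> [-51.5, -81.3, 350.4] -89.7 len 363.0 q6~ 0.59
[[-14.0, -27.0, 31.0], [-15.0, -24.0, 31.0], [-16.0, -29.0, 33.0], [-14.0, -18.0, 31.0], [-16.0, -25.0, 32.0], [-17.0, -27.0, 55.0], [-14.0, -15.0, 33.0], [-16.0, -21.0, 32.0], [-17.0, -22.0, 56.0], [-14.0, -9.0, 32.0], [-16.0, -17.0, 37.0], [-17.0, -19.0, 55.0], [-15.0, -6.0, 32.0], [-16.0, -12.0, 31.0], [-17.0, -14.0, 54.0], [-15.0, -2.0, 30.0], [-16.0, -7.0, 31.0], [-17.0, -9.0, 56.0], [-14.0, 3.0, 31.0], [-16.0, -3.0, 31.0], [-17.0, -5.0, 56.0], [-14.0, 7.0, 32.0], [-16.0, 2.0, 32.0], [-17.0, -1.0, 56.0], [-14.0, 12.0, 31.0], [-16.0, 5.0, 35.0], [-17.0, 2.0, 58.0], [-15.0, 15.0, 31.0], [-16.0, 8.0, 51.0], [-18.0, 4.0, 56.0], [-15.0, 18.0, 32.0], [-16.0, 13.0, 41.0], [-17.0, 9.0, 56.0], [-14.0, 25.0, 33.0], [-16.0, 20.0, 33.0], [-17.0, 16.0, 54.0], [-18.0, 11.0, 56.0], [-20.0, 5.0, 48.0], [-16.0, 26.0, 32.0], [-16.0, 21.0, 47.0], [-18.0, 17.0, 57.0], [-20.0, 11.0, 49.0], [-22.0, 6.0, 50.0], [-16.0, 27.0, 40.0], [-17.0, 22.0, 56.0], [-19.0, 17.0, 50.0], [-21.0, 11.0, 48.0], [-17.0, 30.0, 38.0], [-18.0, 25.0, 56.0], [-20.0, 18.0, 50.0], [-22.0, 13.0, 50.0], [-21.0, 20.0, 45.0]]
```

```bash
python3 -m crank '[[[-52,-81,200],-89.7,0],[[-52,-81,200],-89.7,0],[[-52,-81,200],-89.7,0],[[-52,-81,200],-89.7,0],[[-52,-81,200],-89.7,0],[[-52,-81,200],-89.7,0],[[-52,-81,200],-89.7,0],[[-52,-81,200],-89.7,0],[[-52,-81,200],-89.7,0],[[-52,-81,200],-89.7,0]]' 40; python3 -m crank '[[[0,0,0],-3.8,0],[[0,0,0],-3.8,0]]'; python3 - <<'E'
from h import *
c=cam('wrist'); cv2.imwrite('pics/w3.png',c['frame'])
p=cloud(c); z=c['range_z']
k=(z>0)&(p[...,2]>.07)&(p[...,2]<.085)&(abs(p[...,0]-.438)<.05)&(abs(p[...,1]-.2915)<.05)
q=p[k]; print(cv2.minEnclosingCircle(q[:,:2].astype(np.float32)*1000),q[:,2].max(),q[:,:2].min(0),q[:,:2].max(0))
tgt([(0.438,0.2915,0.10,90),(0.438,0.2915,0.05,90)])
E
```

```text
time: 3.2
eef_pos: [0.4396, 0.2864, 0.2007]
tcp_rot: [0.73, 0.684, -0.0, 0.0]
contact_force: [-0.4, -0.8, -0.1]
opening: 1.0
finger_force: 0.0
time: 3.4
eef_pos: [0.4395, 0.2865, 0.2007]
tcp_rot: [0.709, 0.705, -0.0, 0.0]
contact_force: [0.4, -0.5, -0.9]
opening: 0.998
finger_force: 0.0
((438.1639709472656, 291.3155517578125), 29.778553009033203) 0.08136365668384005 [0.40877562 0.2621763 ] [0.46764694 0.32074182]
t 3.45 at [0.4395 0.2867 0.2008] psi 89.63 q [ 0.38 -0.02  1.97 -0.    1.19  0.39] open 0.998
[0.438, 0.2915, 0.1, 90] -> [4.8, -1.5, 100.8] -0.4 len 101.0 q6~ 0.59
[0.438, 0.2915, 0.05, 90] -> [4.9, -1.5, 150.8] -0.4 len 151.0 q6~ 0.59
```

View pics/w3.png

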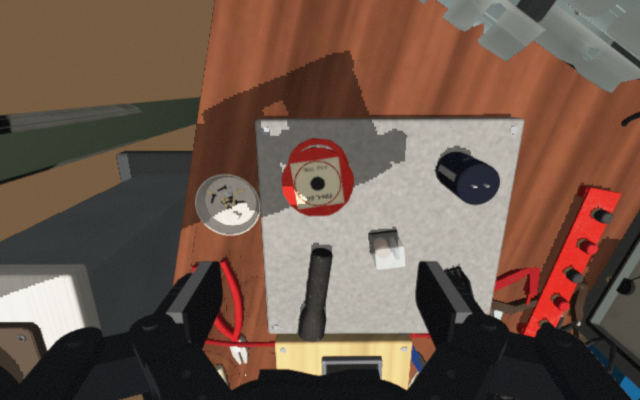

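w3 shows the reel at (318,178). Its measured centre is (0.438, 0.291) with a diameter of 59.6 mm, which matches what was given. I'll descend and grip it.

```bash
python3 -m crank '[[[5,-1.5,50],0,0],[[5,-1.5,90],0,0],[[5,-1.5,130],0,0],[[5,-1.5,152],0,0],[[5,-1.5,152],0,255],[[5,-1.5,152],0,255],[[5,-1.5,152],0,255],[[5,-1.5,152],0,255],[[5,-1.5,152],0,255],[[5,-1.5,152],0,255]]' 40; python3 -m crank '[[[0,0,0],0,255],[[0,0,-30],0,255],[[0,0,-60],0,255],[[0,0,-100],0,255],[[0,0,-130],0,255],[[0,0,-130],0,255]]'; python3 - <<'E'
from h import *
tgt([(0.4605,-0.1051,0.17,90),(0.4605,-0.1051,0.056,90),(0.4605,-0.1051,0.052,90)])
E
```

```text
time: 4.45
eef_pos: [0.4378, 0.2931, 0.0496]
tcp_rot: [0.708, 0.706, 0.0, 0.0]
contact_force: [-0.3, -0.3, -2.9]
opening: 0.69
finger_force: 44.1
time: 5.05
eef_pos: [0.4408, 0.2944, 0.1846]
tcp_rot: [0.708, 0.706, 0.005, 0.002]
contact_force: [0.6, 1.0, -2.7]
opening: 0.69
finger_force: 45.9
t 5.05 at [0.4408 0.2944 0.1846] psi 89.8 q [0.4  0.   1.98 0.   1.14 0.4 ] open 0.69
[0.4605, -0.1051, 0.17, 90] -> [-399.5, 21.0, 13.0] -0.2 len 400.0 q6~ -0.23
[0.4605, -0.1051, 0.056, 90] -> [-400.0, 19.8, 127.0] -0.2 len 420.0 q6~ -0.23
[0.4605, -0.1051, 0.052, 90] -> [-400.0, 19.7, 131.0] -0.2 len 421.0 q6~ -0.23
```

```bash
python3 -m crank '[[[-40,2,0],0,255],[[-90,5,0],0,255],[[-140,7,0],0,255],[[-190,10,0],0,255],[[-240,12,0],0,255],[[-290,15,0],0,255],[[-340,18,0],0,255],[[-380,20,0],0,255],[[-400,21,0],0,255],[[-400,21,0],0,255]]'; python3 - <<'E'
from h import *
c=cam('wrist'); cv2.imwrite('pics/w4.png',c['frame'])
p=cloud(c); z=c['range_z']; np.savez('pics/w4.npz',p=p,z=z,f=c['frame'])
k=(z>0)&(p[...,2]>.15)&(abs(p[...,0]-.46)<.06)&(abs(p[...,1]+.105)<.06)&(p[...,2]<.23)
print(k.sum())
tgt([(0.4605,-0.1051,0.17,90),(0.4605,-0.1051,0.0545,90)])
E
```

```text
time: 6.05
eef_pos: [0.4561, -0.1092, 0.1767]
tcp_rot: [0.71, 0.704, -0.001, -0.001]
contact_force: [-0.1, -0.2, -4.1]
opening: 0.691
finger_force: 45.7
25053
t 6.1 at [ 0.456  -0.1076  0.1767] psi 89.62 q [-0.45 -0.12  2.12  0.    1.15 -0.44] open 0.69
[0.4605, -0.1051, 0.17, 90] -> [2.5, 4.5, 6.7] -0.4 len 8.0 q6~ -0.23
[0.4605, -0.1051, 0.0545, 90] -> [2.3, 4.9, 122.2] -0.4 len 122.0 q6~ -0.23
```

View pics/w4.png

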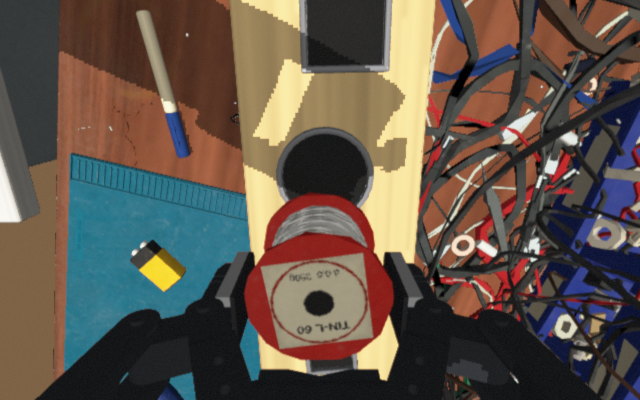

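w4 shows the reel held upright at (320,305), with the reel nest behind it at (325,170). I'll lower it to just above the floor.

```bash
python3 -m crank '[[[2.4,4.7,20],0,255],[[2.4,4.7,50],0,255],[[2.4,4.7,80],0,255],[[2.4,4.7,100],0,255],[[2.4,4.7,112],0,255],[[2.4,4.7,118],0,255],[[2.4,4.7,118],0,255],[[2.4,4.7,118],0,255]]'; python3 - <<'E'
from h import *
print(get_state()['contact_force'])
tgt([(0.4605,-0.1051,0.0525,90)])
E
```

```text
time: 6.9
eef_pos: [0.4627, -0.1048, 0.0619]
tcp_rot: [0.708, 0.706, 0.0, 0.001]
contact_force: [-0.3, -0.7, -3.3]
opening: 0.69
finger_force: 45.7
[-0.26688248 -0.74372095 -3.33570916]
t 6.9 at [ 0.4627 -0.1048  0.0619] psi 89.81 q [-0.44  0.06  2.18  0.    0.9  -0.43] open 0.69
[0.4605, -0.1051, 0.0525, 90] -> [-0.3, -2.2, 9.4] -0.2 len 10.0 q6~ -0.23
```

```bash
python3 -m crank '[[[0,-2,4],0,255],[[0,-2,7],0,255],[[0,-2,8],0,255],[[0,-2,8],0,255]]'; python3 - <<'E'
from h import *
tgt([(0.4605,-0.1051,0.0525,90)])
E
```

```text
time: 7.3
eef_pos: [0.4598, -0.1048, 0.053]
tcp_rot: [0.708, 0.706, -0.0, -0.0]
contact_force: [-0.1, 0.1, -4.6]
opening: 0.688
finger_force: 45.7
t 7.3 at [ 0.4598 -0.1048  0.053 ] psi 89.78 q [-0.44  0.07  2.19  0.    0.88 -0.44] open 0.688
[0.4605, -0.1051, 0.0525, 90] -> [-0.3, 0.7, 0.5] -0.2 len 1.0 q6~ -0.23
```

```bash
python3 -m crank '[[[0,0,1],0,255],[[0,0,1],0,255],[[0,0,1],0,0],[[0,0,1],0,0],[[0,0,1],0,0],[[0,0,1],0,0],[[0,0,-40],0,0],[[0,0,-90],0,0],[[0,0,-130],0,0],[[0,0,-150],0,0]]'; python3 - <<'E'
from h import *
tgt([(0.50,0.10,0.25,135),(0.5685,0.290,0.20,180)])
E
```

```text
time: 8.3
eef_pos: [0.4618, -0.1055, 0.2079]
tcp_rot: [0.708, 0.706, 0.001, 0.004]
contact_force: [0.3, 0.5, -0.3]
opening: 1.001
finger_force: 0.0
t 8.3 at [ 0.4618 -0.1055  0.2079] psi 89.8 q [-0.44 -0.15  2.08  0.    1.2  -0.44] open 1.001
[0.5, 0.1, 0.25, 135] -> [205.5, 37.8, -42.5] -45.2 len 213.0 q6~ -0.59
[0.5685, 0.29, 0.2, 180] -> [395.9, 105.3, 7.4] -90.2 len 410.0 q6~ -1.1
```

```bash
python3 -m crank '[[[200,40,-20],-90,0],[[200,40,-20],-90,0],[[200,40,-20],-90,0],[[200,40,-20],-90,0],[[396,105,7],-90,0],[[396,105,7],-90,0],[[396,105,7],-90,0],[[396,105,7],-90,0],[[396,105,7],-90,0],[[396,105,7],-90,0]]'; python3 -m crank '[[[0,0,0],-4,0],[[0,0,0],-4,0]]'; python3 - <<'E'
from h import *
c=cam('wrist'); p=cloud(c); z=c['range_z']
k=(z>0)&(p[...,2]>.076)&(p[...,2]<.092)&(abs(p[...,0]-.568)<.04)&(abs(p[...,1]-.29)<.04)
q=p[k]; print(k.sum(), k.any() and (cv2.minEnclosingCircle(q[:,:2].astype(np.float32)*1000),q[:,2].max(),q[:,:2].min(0),q[:,:2].max(0)))
tgt([(0.5683,0.290,0.046,180)])
E
```

```text
time: 9.3
eef_pos: [0.5662, 0.2934, 0.1949]
tcp_rot: [0.032, 0.999, -0.0, -0.001]
contact_force: [-0.4, -0.4, -1.5]
opening: 1.003
finger_force: 0.0
time: 9.5
eef_pos: [0.5663, 0.2912, 0.1957]
tcp_rot: [0.002, 1.0, -0.0, -0.0]
contact_force: [0.4, -0.1, -0.6]
opening: 1.0
finger_force: 0.0
1460 (((568.5567016601562, 289.9876708984375), 17.581615447998047), np.float64(0.08716460331195874), array([0.55098708, 0.2727398 ]), array([0.58560487, 0.30739123]))
t 9.55 at [0.5663 0.291  0.1958] psi 179.66 q [ 0.32  0.23  1.71 -0.    1.2  -1.25] open 0.998
[0.5683, 0.29, 0.046, 180] -> [-2.0, -0.9, 149.8] -0.3 len 150.0 q6~ -1.1
```

Capacitor confirmed at (0.5685, 0.290) with a 35 mm diameter.

```bash
python3 -m crank '[[[-2,-1,50],0,0],[[-2,-1,90],0,0],[[-2,-1,130],0,0],[[-2,-1,150],0,0],[[-2,-1,150],0,255],[[-2,-1,150],0,255],[[-2,-1,150],0,255],[[-2,-1,150],0,255],[[-2,-1,150],0,255],[[-2,-1,150],0,255]]' 40; python3 -m crank '[[[0,0,0],0,255],[[0,0,0],0,255],[[0,0,-30],0,255],[[0,0,-60],0,255],[[0,0,-100],0,255],[[0,0,-130],0,255],[[0,0,-130],0,255]]'; python3 - <<'E'
from h import *
tgt([(.45,-.08,.18,180),(.435,-.28,.18,180),(0.4745,-0.3837,0.17,180)])
E
```

```text
time: 10.55
eef_pos: [0.5703, 0.2905, 0.0488]
tcp_rot: [0.002, 1.0, 0.001, 0.002]
contact_force: [0.1, 0.2, 6.7]
opening: 0.395
finger_force: 40.3
time: 11.25
eef_pos: [0.5713, 0.2909, 0.1826]
tcp_rot: [0.002, 1.0, 0.002, 0.005]
contact_force: [1.0, 0.6, 0.1]
opening: 0.395
finger_force: 40.1
t 11.25 at [0.5713 0.2909 0.1826] psi 179.74 q [ 0.31  0.25  1.71 -0.    1.17 -1.25] open 0.395
[0.45, -0.08, 0.18, 180] -> [119.6, -371.5, 0.1] -0.3 len 390.0 q6~ -1.75
[0.435, -0.28, 0.18, 180] -> [133.7, -571.6, -0.8] -0.3 len 587.0 q6~ -2.14
[0.4745, -0.3837, 0.17, 180] -> [93.8, -675.1, 9.3] -0.3 len 682.0 q6~ -2.25
```

```bash
python3 -m crank '[[[15,-45,0],0,255],[[30,-93,0],0,255],[[46,-140,0],0,255],[[61,-188,0],0,255],[[76,-235,0],0,255],[[92,-283,0],0,255],[[107,-330,0],0,255],[[120,-372,0],0,255],[[127,-420,0],0,255],[[130,-470,0],0,255]]'; python3 - <<'E'
from h import *
tgt([(.435,-.29,.18,180),(0.4745,-0.3837,0.17,180)])
E
```

```text
time: 12.25
eef_pos: [0.4344, -0.1803, 0.1747]
tcp_rot: [0.002, 1.0, 0.001, -0.001]
contact_force: [1.6, 0.1, -0.3]
opening: 0.399
finger_force: 40.2
t 12.25 at [ 0.4344 -0.1803  0.1747] psi 179.74 q [-0.61 -0.12  2.12  0.    1.15 -2.18] open 0.399
[0.435, -0.29, 0.18, 180] -> [-1.1, -109.7, -5.5] -0.3 len 110.0 q6~ -2.16
[0.4745, -0.3837, 0.17, 180] -> [-41.1, -203.2, 4.3] -0.3 len 207.0 q6~ -2.25
```

```bash
python3 -m crank '[[[0,-40,0],0,255],[[0,-80,0],0,255],[[-2,-115,0],0,255],[[-15,-150,0],0,255],[[-30,-185,0],0,255],[[-41,-202,2],0,255],[[-41,-202,2],0,255],[[-41,-202,2],0,255],[[-41,-202,2],0,255]]'; python3 - <<'E'
from h import *
c=cam('wrist'); cv2.imwrite('pics/w5.png',c['frame'])
p=cloud(c); z=c['range_z']; np.savez('pics/w5.npz',p=p,z=z,f=c['frame'])
tgt([(0.4745,-0.3837,0.17,180),(0.4745,-0.3837,0.0518,180)])
E
```

```text
time: 13.15
eef_pos: [0.4755, -0.3802, 0.173]
tcp_rot: [0.002, 1.0, 0.001, -0.001]
contact_force: [0.5, 1.0, 0.3]
opening: 0.399
finger_force: 40.2
t 13.2 at [ 0.4757 -0.3802  0.1734] psi 179.78 q [-0.84  0.2   1.79  0.    1.15 -2.41] open 0.396
[0.4745, -0.3837, 0.17, 180] -> [1.2, -3.5, 3.4] -0.2 len 5.0 q6~ -2.25
[0.4745, -0.3837, 0.0518, 180] -> [1.1, -3.6, 121.6] -0.2 len 122.0 q6~ -2.25
```

View pics/w5.png

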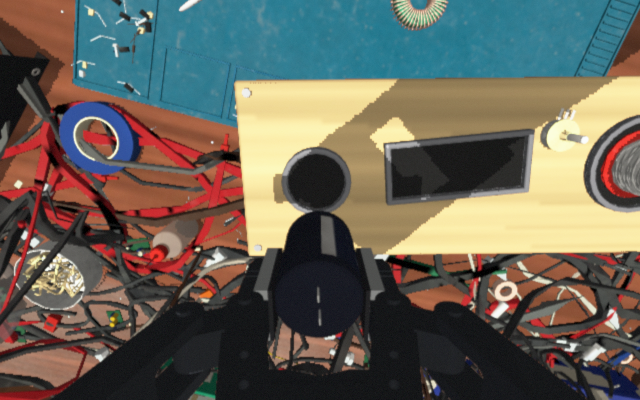

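w5 shows the capacitor held at (318,285), its nest at (316,180), the torch nest at (458,167) and the reel inside its rim at (635,165). I'll re-measure both nests from this still view.

```bash
python3 - <<'E'
from h import *
d=np.load('pics/w5.npz'); p=d['p'];z=d['z'];f=d['f']
r0,r1,c0,c1=125,211,270,540
g=f.max(2)[r0:r1,c0:c1]; m=((g<60)&(z[r0:r1,c0:c1]>0)).astype(np.uint8); b=p[r0:r1,c0:c1]
m=cv2.morphologyEx(m,cv2.MORPH_OPEN,np.ones((5,5)))
n,l,s,c=cv2.connectedComponentsWithStats(m)
for i in range(1,n):
    if s[i,4]<300: continue
    q=b[l==i]; q=q[(q[:,2]<.04)&(q[:,2]>.015)]
    print((c[i]+[c0,r0]).round(),q[:,2].mean().round(4),cv2.minAreaRect(q[:,:2].astype(np.float32)*1000),cv2.minEnclosingCircle(q[:,:2].astype(np.float32)*1000))
k=(z>0)&(p[...,2]>.05)&(p[...,2]<.07)&(abs(p[...,0]-.43)<.03)&(abs(p[...,1]+.18)<.03)
print('pot',p[k].mean(0),p[k].min(0),p[k].max(0))
E
python3 -m crank '[[[1,-3.5,30],0,255],[[1,-3.5,60],0,255],[[1,-3.5,90],0,255],[[1,-3.5,105],0,255],[[1,-3.5,112],0,255],[[1,-3.5,112],0,255],[[1,-3.5,112],0,255],[[1,-3.5,112],0,255]]'; python3 - <<'E'
from h import *
tgt([(0.4745,-0.3837,0.0518,180)])
E
```

```text
[457. 167.] 0.0299 ((463.0972900390625, -260.3284606933594), (46.02214050292969, 114.97853088378906), 5.5482707023620605) ((463.16015625, -260.26318359375), 60.50860595703125)
[316. 181.] 0.03 ((475.6099853515625, -382.0390625), (49.42363357543945, 50.48175811767578), 43.93792724609375) ((474.9673767089844, -382.1819763183594), 25.675600051879883)
pot [ 0.43446171 -0.18183979  0.05767429] [ 0.43180554 -0.18445216  0.0502868 ] [ 0.43758001 -0.17718732  0.06269179]
time: 14.0
eef_pos: [0.4761, -0.3861, 0.064]
tcp_rot: [0.002, 1.0, -0.001, 0.001]
contact_force: [0.4, 0.1, -0.2]
opening: 0.393
finger_force: 40.2
t 14.0 at [ 0.4761 -0.3861  0.064 ] psi 179.74 q [-0.85  0.34  1.84  0.    0.96 -2.41] open 0.393
[0.4745, -0.3837, 0.0518, 180] -> [1.7, 2.4, 12.2] -0.3 len 13.0 q6~ -2.25
```

```bash
python3 -m crank '[[[1,3,5],0,255],[[1,3,9],0,255],[[1,3,11],0,255],[[1,3,11],0,255]]'; python3 - <<'E'
from h import *
tgt([(0.4752,-0.3830,0.0518,180)])
E
```

```text
time: 14.4
eef_pos: [0.4742, -0.3818, 0.0518]
tcp_rot: [0.002, 1.0, 0.001, -0.0]
contact_force: [-1.1, 1.6, 4.7]
opening: 0.395
finger_force: 40.8
t 14.4 at [ 0.4742 -0.3818  0.0518] psi 179.74 q [-0.84  0.35  1.86  0.    0.94 -2.41] open 0.395
[0.4752, -0.383, 0.0518, 180] -> [-1.1, -1.2, 0.0] -0.3 len 2.0 q6~ -2.25
```

```bash
python3 -m crank '[[[0,0,0.5],0,255],[[0,0,0.5],0,0],[[0,0,0.5],0,0],[[0,0,0.5],0,0],[[0,0,0.5],0,0],[[0,0,-40],0,0],[[0,0,-90],0,0],[[0,0,-130],0,0],[[0,0,-150],0,0],[[0,0,-150],0,0]]'; python3 - <<'E'
from h import *
tgt([(.435,-.28,.20,180),(.45,-.08,.22,150),(.5798,.1409,.22,108.6)])
E
```

```text
time: 15.4
eef_pos: [0.4759, -0.3839, 0.2059]
tcp_rot: [0.002, 1.0, -0.003, 0.003]
contact_force: [0.1, 0.0, -0.2]
opening: 0.998
finger_force: 0.0
t 15.4 at [ 0.4759 -0.3839  0.2059] psi 179.74 q [-0.84  0.17  1.77  0.    1.2  -2.41] open 0.998
[0.435, -0.28, 0.2, 180] -> [41.4, 103.8, 4.9] -0.3 len 112.0 q6~ -2.14
[0.45, -0.08, 0.22, 150] -> [27.2, 303.7, -16.3] 29.7 len 305.0 q6~ -1.22
[0.5798, 0.1409, 0.22, 108.6] -> [-101.6, 525.2, -17.0] 71.1 len 535.0 q6~ -0.09
```

```bash
python3 -m crank '[[[20,50,0],0,0],[[40,95,0],0,0],[[42,145,-5],0,0],[[38,195,-10],0,0],[[34,245,-15],8,0],[[30,295,-15],16,0],[[10,338,-16],24,0],[[-20,380,-16],32,0],[[-45,423,-16],40,0],[[-70,466,-16],48,0]]'; python3 - <<'E'
from h import *
tgt([(.5798,.1409,.20,108.6)])
E
```

```text
time: 16.4
eef_pos: [0.5281, 0.0544, 0.2147]
tcp_rot: [0.388, 0.922, -0.001, -0.002]
contact_force: [0.4, -0.7, 0.9]
opening: 1.002
finger_force: 0.0
t 16.4 at [0.5281 0.0544 0.2147] psi 134.33 q [-0.09 -0.02  1.94 -0.    1.22 -0.86] open 1.002
[0.5798, 0.1409, 0.2, 108.6] -> [25.7, 97.5, 14.6] 25.7 len 102.0 q6~ -0.09
```

```bash
python3 -m crank '[[[12,45,5],8,0],[[24,90,10],16,0],[[24,92,14],23.3,0],[[24,92,14],23.3,0],[[24,92,14],23.3,0]]'; python3 - <<'E'
from h import *
c=cam('wrist'); cv2.imwrite('pics/w6.png',c['frame'][:300]); p=cloud(c); z=c['range_z']
k=(z>0)&(p[...,2]>.050)&(p[...,2]<.062)&(abs(p[...,0]-.577)<.05)&(abs(p[...,1]-.15)<.05)
q=p[k]; print(k.sum(), k.any() and (cv2.minAreaRect(q[:,:2].astype(np.float32)*1000),q[:,2].max()))
tgt([(.5798,.1409,.034,108.6)])
E
```

```text
time: 16.9
eef_pos: [0.5761, 0.1341, 0.2011]
tcp_rot: [0.563, 0.827, -0.001, -0.001]
contact_force: [0.5, -1.1, -0.1]
opening: 1.0
finger_force: 0.0
1117 (((576.0704345703125, 150.2338104248047), (41.98649215698242, 59.965641021728516), 18.782451629638672), np.float64(0.057972663935471236))
t 16.95 at [0.5764 0.1337 0.2019] psi 111.43 q [ 0.06  0.13  1.81 -0.    1.2  -0.32] open 1.001
[0.5798, 0.1409, 0.034, 108.6] -> [5.3, 6.2, 167.9] 2.8 len 168.0 q6~ -0.09
```

View pics/w6.png

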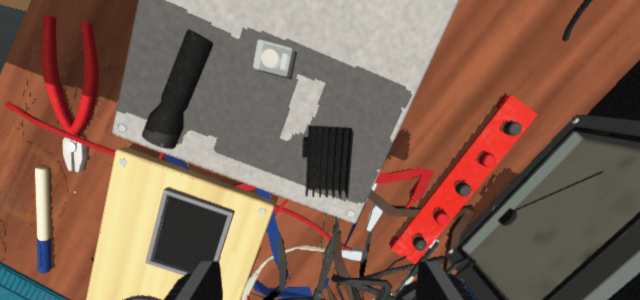

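w6 shows the heatsink at (330,160), its tab on the left at (305,148), clear of the grip point 11 mm toward the other end. I'll descend to just above, check and then grip.

```bash
python3 -m crank '[[[4,6,40],2.6,0],[[4,6,80],2.6,0],[[4,6,110],2.6,0],[[4,6,125],2.6,0],[[4,6,125],2.6,0],[[4,6,125],2.6,0]]' 45; python3 - <<'E'
from h import *
tgt([(.5805,.1401,.034,108.8)])
E
```

```text
time: 17.55
eef_pos: [0.5823, 0.1398, 0.0796]
tcp_rot: [0.583, 0.813, 0.001, 0.001]
contact_force: [0.2, 0.6, -0.3]
opening: 1.001
finger_force: 0.0
t 17.55 at [0.5823 0.1398 0.0796] psi 108.73 q [ 0.07  0.29  1.87  0.    0.98 -0.26] open 1.001
[0.5805, 0.1401, 0.034, 108.8] -> [0.8, -1.7, 45.6] -0.1 len 46.0 q6~ -0.09
```

```bash
python3 -m crank '[[[0,-1.5,30],0,0],[[0,-1.5,43],0,0],[[0,-1.5,43],0,0],[[0,-1.5,43],0,255],[[0,-1.5,43],0,255],[[0,-1.5,43],0,255],[[0,-1.5,43],0,255],[[0,-1.5,43],0,255],[[0,-1.5,43],0,255],[[0,-1.5,43],0,255]]' 45; python3 - <<'E'
from h import *
tgt([(.5805,.1401,.034,108.8)])
E
python3 -m crank '[[[0,0,0],0,255],[[0,0,-20],0,255],[[0,0,-50],0,255],[[0,0,-90],0,255],[[0,0,-120],0,255],[[0,0,-120],0,255]]'; python3 - <<'E'
from h import *
c=cam('wrist'); cv2.imwrite('pics/w7.png',c['frame'])
tgt([(.4768,.0244,.13,90)])
E
```

```text
time: 18.55
eef_pos: [0.5811, 0.1399, 0.0367]
tcp_rot: [0.582, 0.813, 0.001, 0.001]
contact_force: [0.1, -0.3, 6.5]
opening: 0.44
finger_force: 47.6
t 18.55 at [0.5811 0.1399 0.0367] psi 108.75 q [ 0.07  0.35  1.89  0.    0.9  -0.26] open 0.44
[0.5805, 0.1401, 0.034, 108.8] -> [0.4, -0.5, 2.7] -0.1 len 3.0 q6~ -0.09
time: 19.15
eef_pos: [0.5828, 0.1401, 0.1603]
tcp_rot: [0.582, 0.813, 0.003, 0.004]
contact_force: [0.2, 0.4, -0.9]
opening: 0.44
finger_force: 46.8
t 19.2 at [0.581  0.1399 0.1572] psi 108.75 q [ 0.07  0.19  1.84 -0.    1.11 -0.26] open 0.433
[0.4768, 0.0244, 0.13, 90] -> [-75.8, -135.9, 26.7] 18.8 len 158.0 q6~ 0.05
```

View pics/w7.png

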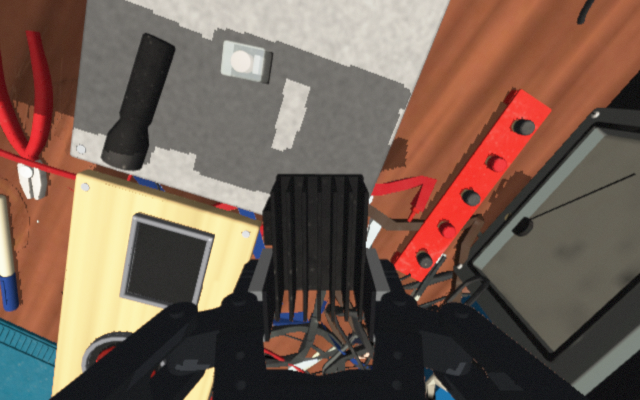

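w7 shows the heatsink held level in the fingers at (320,230), its tab free at (268,205).

```bash
python3 -m crank '[[[-20,-40,0],6,255],[[-40,-75,0],12,255],[[-60,-105,0],18,255],[[-80,-125,0],18.4,255],[[-86,-130,0],18.4,255],[[-86,-130,0],18.4,255],[[-86,-130,0],18.4,255]]'; python3 - <<'E'
from h import *
tgt([(.4788,.0131,.0397,90.4)])
E
```

```text
time: 19.9
eef_pos: [0.4843, 0.0171, 0.1542]
tcp_rot: [0.705, 0.709, -0.0, -0.001]
contact_force: [-0.3, -0.8, -0.7]
opening: 0.439
finger_force: 46.8
t 19.9 at [0.4843 0.0171 0.1542] psi 90.35 q [-0.17 -0.06  2.1   0.    1.1  -0.18] open 0.439
[0.4788, 0.0131, 0.0397, 90.4] -> [-4.0, -5.3, 114.5] -0.1 len 115.0 q6~ 0.02
```

```bash
python3 -m crank '[[[-4,-5,30],0,255],[[-4,-5,60],0,255],[[-4,-5,85],0,255],[[-4,-5,100],0,255],[[-4,-5,104],0,255],[[-4,-5,104],0,255],[[-4,-5,104],0,255]]'; python3 - <<'E'
from h import *
tgt([(.4788,.0131,.0397,90.4)])
E
```

```text
time: 20.6
eef_pos: [0.4805, 0.0128, 0.052]
tcp_rot: [0.705, 0.71, 0.001, 0.001]
contact_force: [0.5, 0.1, -0.9]
opening: 0.443
finger_force: 46.7
t 20.6 at [0.4805 0.0128 0.052 ] psi 90.39 q [-0.18  0.09  2.17  0.    0.88 -0.19] open 0.443
[0.4788, 0.0131, 0.0397, 90.4] -> [0.3, -1.7, 12.3] -0.0 len 12.0 q6~ 0.02
```

```bash
python3 -m crank '[[[0,-1.5,5],0,255],[[0,-1.5,9],0,255],[[0,-1.5,11],0,255],[[0,-1.5,11],0,255],[[0,-1.5,11],0,255]]'
```

```text
time: 21.1
eef_pos: [0.478, 0.0125, 0.0402]
tcp_rot: [0.705, 0.709, 0.0, 0.0]
contact_force: [0.4, 0.1, -1.8]
opening: 0.439
finger_force: 46.8
```

```bash
python3 -m crank '[[[0,0,1],0,255],[[0,0,1],0,255],[[0,0,1],0,0],[[0,0,1],0,0],[[0,0,1],0,0],[[0,0,1],0,0],[[0,0,-40],0,0],[[0,0,-90],0,0],[[0,0,-130],0,0],[[0,0,-150],0,0]]'; python3 - <<'E'
from h import *
tgt([(.436,.161,.20,82.2)])
E
```

```text
time: 22.1
eef_pos: [0.4799, 0.0122, 0.1948]
tcp_rot: [0.705, 0.709, 0.002, 0.003]
contact_force: [1.2, -0.6, -0.3]
opening: 0.998
finger_force: 0.0
t 22.1 at [0.4799 0.0122 0.1948] psi 90.35 q [-0.19 -0.12  2.08  0.    1.18 -0.19] open 0.998
[0.436, 0.161, 0.2, 82.2] -> [149.0, -42.9, -5.7] 8.2 len 155.0 q6~ 0.49
```

```bash
python3 -m crank '[[[45,-12,0],4,0],[[90,-25,0],8,0],[[130,-36,0],8,0],[[148,-43,0],8,0],[[148,-43,0],8,0],[[148,-43,0],8,0]]' 45; python3 - <<'E'
from h import *
c=cam('wrist'); cv2.imwrite('pics/w8.png',c['frame']); p=cloud(c); z=c['range_z']
k=(z>0)&(p[...,2]>.036)&(p[...,2]<.062)&(abs(p[...,0]-.436)<.03)&(abs(p[...,1]-.161)<.06)
q=p[k]; print(k.sum(),(cv2.minAreaRect(q[:,:2].astype(np.float32)*1000),q[:,2].max()))
for y in np.arange(.11,.21,.01):
    g=q[(q[:,1]>=y)&(q[:,1]<y+.01)]
    if len(g): print(y.round(3),g[:,0].min().round(4),g[:,0].max().round(4),g[:,2].max().round(4))
tgt([(.436,.161,.08,82.2)])
E
```

```text
time: 22.7
eef_pos: [0.434, 0.1603, 0.1901]
tcp_rot: [0.752, 0.659, -0.0, 0.0]
contact_force: [-0.3, -1.3, -0.0]
opening: 1.0
finger_force: 0.0
2949 (((435.221923828125, 161.06301879882812), (97.9892807006836, 28.90517807006836), 83.12153625488281), np.float64(0.05730660787551428))
0.11 0.4162 0.4446 0.0573
0.12 0.4158 0.4458 0.0566
0.13 0.4174 0.4461 0.057
0.14 0.4216 0.4446 0.0534
0.15 0.4239 0.4457 0.0537
0.16 0.4254 0.447 0.0538
0.17 0.4258 0.4482 0.0536
0.18 0.4273 0.4503 0.0536
0.19 0.4288 0.4516 0.0544
0.2 0.4302 0.4522 0.0538
t 22.75 at [0.4343 0.1598 0.1901] psi 82.34 q [ 0.13 -0.16  2.12 -0.    1.18  0.27] open 1.001
[0.436, 0.161, 0.08, 82.2] -> [1.5, 1.5, 110.1] 0.1 len 110.0 q6~ 0.49
```

View pics/w8.png

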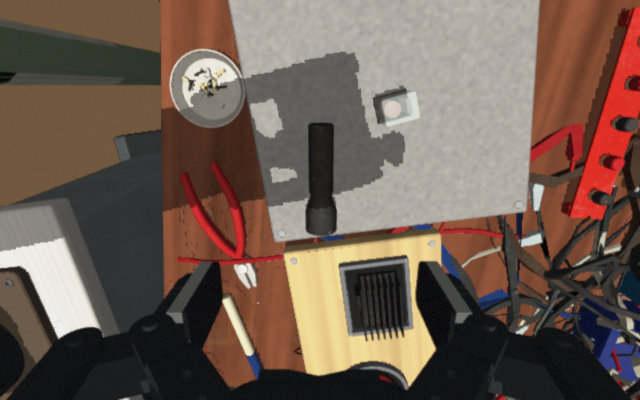

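w8 shows the torch at (320,180) with its barrel under the grip point, and the heatsink sitting inside its nest at (376,297).

```bash
python3 -m crank '[[[1,1,40],-0.4,0],[[1,1,80],-0.4,0],[[1,1,110],-0.4,0],[[1,1,120],-0.4,0],[[1,1,120],-0.4,0],[[1,1,120],-0.4,0]]' 45; python3 - <<'E'
from h import *
tgt([(.4357,.160,.034,82.8)])
E
```

```text
time: 23.35
eef_pos: [0.4367, 0.1607, 0.0715]
tcp_rot: [0.751, 0.661, 0.001, 0.001]
contact_force: [0.6, -0.1, -0.1]
opening: 1.002
finger_force: 0.0
t 23.35 at [0.4367 0.1607 0.0715] psi 82.69 q [ 0.13  0.02  2.2  -0.    0.92  0.26] open 1.002
[0.4357, 0.16, 0.034, 82.8] -> [-0.9, -0.9, 37.5] -0.1 len 38.0 q6~ 0.48
```

```bash
python3 -m crank '[[[-1,-1,20],0,0],[[-1,-1,35],0,0],[[-1,-1,35],0,0],[[-1,-1,35],0,255],[[-1,-1,35],0,255],[[-1,-1,35],0,255],[[-1,-1,35],0,255],[[-1,-1,35],0,255],[[-1,-1,35],0,255],[[-1,-1,35],0,255]]' 45; python3 -m crank '[[[0,0,0],0,255],[[0,0,0],0,255],[[0,0,-20],0,255],[[0,0,-50],0,255],[[0,0,-90],0,255],[[0,0,-120],0,255],[[0,0,-120],0,255]]'; python3 - <<'E'
from h import *
c=cam('wrist'); cv2.imwrite('pics/w9.png',c['frame']); p=cloud(c); z=c['range_z']; s=get_state()
k=(z>0)&(p[...,2]>.14)&(p[...,2]<.195)&(abs(p[...,0]-.436)<.02)&(abs(p[...,1]-.161)<.06)
q=p[k]
for y in np.arange(.10,.22,.01):
    g=q[(q[:,1]>=y)&(q[:,1]<y+.01)]
    if len(g): print(y.round(3),g[:,0].min().round(4),g[:,0].max().round(4),g[:,2].max().round(4))
tgt([(.46,-.26,.17,95)])
E
```

```text
time: 24.35
eef_pos: [0.4351, 0.1604, 0.0362]
tcp_rot: [0.75, 0.661, 0.001, 0.001]
contact_force: [-1.5, -1.0, 5.6]
opening: 0.327
finger_force: 46.3
time: 25.05
eef_pos: [0.4369, 0.1607, 0.1597]
tcp_rot: [0.75, 0.661, 0.004, 0.003]
contact_force: [0.3, 0.5, 0.3]
opening: 0.324
finger_force: 45.5
0.11 0.4165 0.4454 0.1802
0.12 0.4173 0.447 0.1802
0.13 0.4185 0.4474 0.1802
0.14 0.4216 0.4495 0.1924
0.15 0.421 0.4507 0.1949
0.16 0.4222 0.456 0.195
0.17 0.4173 0.4559 0.195
0.18 0.4283 0.4509 0.1772
0.19 0.43 0.4524 0.1773
0.2 0.4309 0.4533 0.1773
0.21 0.4323 0.4466 0.1753
t 25.1 at [0.4352 0.1605 0.157 ] psi 82.75 q [ 0.13 -0.12  2.15  0.    1.1   0.26] open 0.329
[0.46, -0.26, 0.17, 95] -> [-413.9, 77.7, -13.2] -12.2 len 421.0 q6~ -0.6
```

View pics/w9.png

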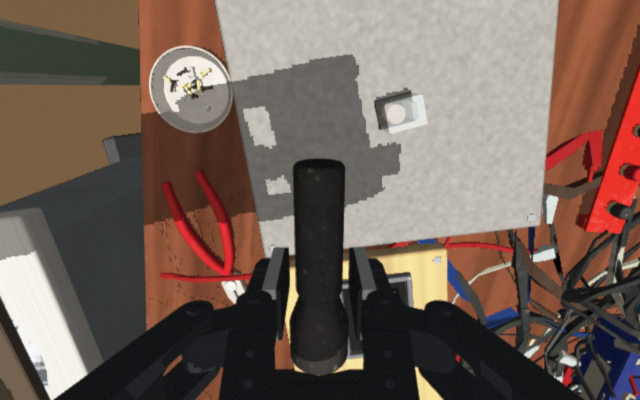

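w9 shows the torch held level at (320,265). The barrel top is at z≈0.177 along its length.

```bash
python3 -m crank '[[[-45,7,0],0,255],[[-92,16,0],0,255],[[-140,25,0],-3,255],[[-188,34,0],-6,255],[[-236,43,0],-9,255],[[-284,52,0],-12,255],[[-330,61,0],-12.4,255],[[-375,70,0],-12.4,255],[[-405,76,0],-12.4,255],[[-414,78,0],-12.4,255]]'; python3 -m crank '[[[0,0,0],0,255],[[0,0,0],0,255]]'; python3 - <<'E'
from h import *
tgt([(.462,-.2609,.0392,95.2)])
E
```

```text
time: 26.1
eef_pos: [0.4578, -0.2624, 0.1525]
tcp_rot: [0.676, 0.737, -0.0, -0.002]
contact_force: [0.6, 0.7, -0.7]
opening: 0.327
finger_force: 45.5
time: 26.3
eef_pos: [0.4583, -0.2587, 0.1534]
tcp_rot: [0.675, 0.738, 0.0, -0.002]
contact_force: [-1.2, -0.0, -1.3]
opening: 0.323
finger_force: 45.5
t 26.3 at [ 0.4583 -0.2587  0.1534] psi 95.17 q [-0.71  0.04  2.01  0.    1.1  -0.8 ] open 0.323
[0.462, -0.2609, 0.0392, 95.2] -> [-2.9, 3.7, 114.2] -0.0 len 114.0 q6~ -0.61
```

```bash
python3 -m crank '[[[-2.5,3,30],0,255],[[-2.5,3,60],0,255],[[-2.5,3,85],0,255],[[-2.5,3,100],0,255],[[-2.5,3,104],0,255],[[-2.5,3,104],0,255],[[-2.5,3,104],0,255]]'; python3 - <<'E'
from h import *
tgt([(.462,-.2609,.0392,95.2)])
E
```

```text
time: 27.0
eef_pos: [0.4633, -0.2629, 0.0525]
tcp_rot: [0.674, 0.738, 0.0, 0.001]
contact_force: [-0.1, 1.0, -1.2]
opening: 0.327
finger_force: 45.5
t 27.0 at [ 0.4633 -0.2629  0.0525] psi 95.18 q [-0.71  0.2   2.04  0.    0.9  -0.8 ] open 0.327
[0.462, -0.2609, 0.0392, 95.2] -> [2.1, -1.2, 13.3] -0.0 len 14.0 q6~ -0.61
```

```bash
python3 -m crank '[[[2,-1,5],0,255],[[2,-1,9],0,255],[[2,-1,12],0,255],[[2,-1,12],0,255],[[2,-1,12.5],0,255],[[2,-1,12.5],0,255]]'; python3 -m crank '[[[0,0,0.5],0,255],[[0,0,0.5],0,90],[[0,0,0.5],0,90],[[0,0,0.5],0,90],[[0,0,0],0,90],[[0,0,-30],0,90],[[0,0,-70],0,90],[[0,0,-110],0,90],[[0,0,-150],0,90],[[0,0,-150],0,90]]'; python3 - <<'E'
from h import *
tgt([(.44,-.15,.30,95.2),(.44,-.05,.40,95.2)])
E
```

```text
time: 27.6
eef_pos: [0.4613, -0.2608, 0.0393]
tcp_rot: [0.675, 0.738, -0.0, -0.0]
contact_force: [-1.9, 0.9, 4.7]
opening: 0.329
finger_force: 46.1
time: 28.6
eef_pos: [0.4643, -0.2632, 0.1959]
tcp_rot: [0.675, 0.738, 0.0, 0.007]
contact_force: [0.7, -0.5, 0.1]
opening: 0.648
finger_force: 0.0
t 28.6 at [ 0.4643 -0.2632  0.1959] psi 95.15 q [-0.71 -0.    1.96  0.    1.16 -0.8 ] open 0.648
[0.44, -0.15, 0.3, 95.2] -> [113.9, -13.1, -105.3] -0.1 len 156.0 q6~ -0.42
[0.44, -0.05, 0.4, 95.2] -> [212.5, -3.1, -206.2] -0.1 len 296.0 q6~ -0.2
```

```bash
python3 -m crank '[[[30,-20,-20],0,0],[[60,-20,-50],0,0],[[100,-15,-90],8,0],[[110,-15,-140],16,0],[[110,-15,-190],24,0],[[110,-15,-220],32,0],[[110,-15,-220],40,0],[[110,-15,-220],48,0],[[110,-15,-220],56,0],[[110,-15,-220],64,0]]'; python3 -m crank '[[[0,0,0],8,0],[[0,0,0],16,0],[[0,0,0],24,0],[[0,0,0],31,0],[[0,0,0],31,0],[[0,0,0],31,0]]'; python3 - <<'E'
from h import *
c=cam('wrist'); f=c['frame']; p=cloud(c); z=c['range_z']; cv2.imwrite('pics/w10.png',f); np.savez('pics/w10.npz',p=p,z=z,f=f)
print(get_state()['eef_pos'])
def blob(n,x,y,z0,z1,r):
    k=(z>0)&(p[...,2]>z0)&(p[...,2]<z1)&(abs(p[...,0]-x)<r)&(abs(p[...,1]-y)<r); q=p[k]
    if len(q)>3: print(n,len(q),'top',np.percentile(q[:,2],98).round(4),cv2.minAreaRect(q[:,:2].astype(np.float32)*1000))
blob('reel',.4605,-.105,.075,.1,.045); blob('cap',.475,-.383,.075,.1,.04); blob('hs',.4768,.0244,.050,.075,.05); blob('torch',.463,-.26,.045,.075,.07); blob('pot',.434,-.182,.045,.07,.025); blob('relay',.505,.2145,.05,.08,.025)
E
```

```text
time: 29.6
eef_pos: [0.4363, -0.1524, 0.4077]
tcp_rot: [0.964, 0.266, -0.0, -0.0]
contact_force: [-0.1, -0.6, 0.6]
opening: 1.001
finger_force: 0.0
time: 30.2
eef_pos: [0.4363, -0.1524, 0.408]
tcp_rot: [1.0, 0.003, -0.0, -0.0]
contact_force: [-0.2, -0.6, 0.5]
opening: 1.001
finger_force: 0.0
[ 0.43635199 -0.15235896  0.40817116]
reel 1474 top 0.0838 ((459.93719482421875, -105.9115219116211), (57.8214225769043, 58.40038299560547), 89.25205993652344)
cap 611 top 0.0865 ((471.8116455078125, -381.0428161621094), (34.5661506652832, 34.90318298339844), 75.4605484008789)
hs 566 top 0.0601 ((475.54278564453125, 23.97142791748047), (42.522789001464844, 59.85212326049805), 0.26533788442611694)
torch 1116 top 0.0591 ((459.9454345703125, -259.5920104980469), (28.457988739013672, 98.0074462890625), 6.486182689666748)
pot 23 top 0.0628 ((434.39776611328125, -179.25926208496094), (5.394616603851318, 5.08521842956543), 87.51052856445312)
relay 473 top 0.0655 ((505.05413818359375, 213.68605041503906), (28.07236671447754, 23.64543914794922), 6.416562080383301)
```

View pics/w10.png

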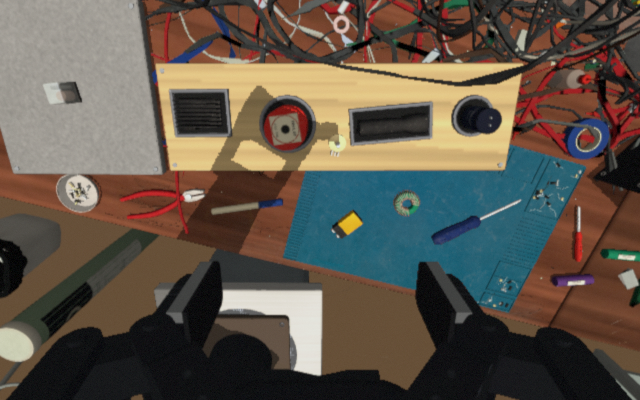

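w10 shows every part inside its nest rim: heatsink (200,113), reel (288,124), torch (391,122) and capacitor (480,118). The potentiometer (336,144) and relay (62,92) are where they were, and the measured tops match parts lying flat on the nest floors.

```bash
python3 -c "
from plant import ctrl
print(ctrl.sign_off())"
```

```text
the job is handed in; nothing more can be done
None
```

The reel, capacitor, heatsink and torch are each lying or standing flat inside their own nests and released, the relay and potentiometer are where they were, and the job was handed in at about 30 s.

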